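# Check a guide bore with a go / no-go plug gauge

### The job

Check the bore of the guide block with the double-ended plug gauge: slide the long, thinner go end fully home, until its collar rests on the block's face, and draw it out; then put the short, thicker no-go end into the recess at a mouth of the same bore and press it squarely on the bore with a steady push of about 8 N for a good second, to confirm that it will not enter. Work gently, never pushing the gauge on the block with more than 25 N, then lay the gauge back in its cradle and leave the tin and the two wax pucks undisturbed.

Things in the scene. Friction and masses are not known exactly. Their poses are not given: they have to be found in the camera images.
- gauge_center (a point): Centre of the double-ended plug gauge, on its axis, in the middle of its handle; x runs along the gauge towards the go end, z is up as it lies. Grey square handle 84 long, 24 x 24 across, flat sides upright; at each handle end a steel collar of diameter 32, 6 thick. At the start it lies level in the cradle, up to 5 off the cradle's middle lengthwise.
- gauge: The same gauge (0.2 to 0.33 kg, 144 long), same origin and axes as gauge_center. Beyond the collars stand the two steel plugs: go, diameter 22, 32 long, its tip tapered over the last 4 to diameter 18; no-go, diameter 27, 16 long.
- go_shoulder (a point): on the gauge axis, at the outer face of the go-side collar, where the go plug begins: 48 from gauge_center towards the go end; the go tip is 32 farther
- nogo_tip (a point): on the gauge axis, at the end face of the no-go plug: 64 from gauge_center, opposite to the go end
- bore (a point): Nominal centre of the guide bore, 60 above the table, mid-way through; y runs along the bore, z is up. The head that holds the bore is clamped on its rail up to 9 to either side of here along x, differently each time: this offset is NOT in the reading and must be found by feel (or seen). Height and direction are true, and the clamped head does not give under 25 N.
- guide_block: Fixed foot of the block (axes as bore, origin on the table 60 below it; 130 x 56 x 10, rail to 25 high). Its aluminium head: 64 along x, 40 along y, 35 to 85 high. The bore, diameter 23.2, runs right through at mid-width, 60 high; each mouth (upright faces at y = -20 and +20) has a recess of diameter 30, 4 deep, round the bore. Either mouth serves for either end.
- cradle: Fixed wooden cradle; origin on the table under its middle, x along the gauge. Base 100 x 56 x 10; two saddles, 10 thick, at x = -30 and +30, with flat floors 38 above the table that carry the handle (gauge axis 50 up). Cheeks stand 28 apart, above 44 they lean outward to 54 high, 52 wide outside. The 50 between the saddles is free for fingers. The gauge may lie either way round.
- tin: bystander: open metal cup 62 wide, 45 high; origin under its centre
- wax_a: bystander: white wax puck, diameter 58, 28 high; origin under its centre
- wax_b: bystander: white wax puck like the other; origin under its centre
Not all that is in view belongs to the job. Of the things like the gauge, leave any that is orange or pink; of the rest the smaller one is meant.

How it is judged (in metres and radians):
On the way, in this order (a step that is already met when the one before it is completed fails the run):
1. the go end is fully home: its collar within 3 mm of the block's face, in line with the bore (y of go_shoulder in the frame of bore between -0.023 and 0.023 m and x of go_shoulder in the frame of bore between -0.013 and 0.013 m and z of go_shoulder in the frame of bore between -0.005 and 0.005 m and angle between the x axis of gauge_center and the y axis of bore, either way round below 0.08 rad), for 0.2 s.
2. the no-go end, inside the recess of a mouth (at least 2 mm in from the face), is pressed on the bore with 4 to 16 N, square within 0.12 rad, and does not enter (y of nogo_tip in the frame of bore between -0.018 and 0.018 m and (y of nogo_tip in the frame of bore above 0.0135 m or y of nogo_tip in the frame of bore below -0.0135 m) and x of nogo_tip in the frame of bore between -0.013 and 0.013 m and z of nogo_tip in the frame of bore between -0.005 and 0.005 m and angle between the x axis of gauge_center and the y axis of bore, either way round below 0.12 rad and contact force between gauge and guide_block between 4 and 16 N), for 0.6 s.
At the end, for the whole second after the job is handed in: The gauge lies at rest and released in its cradle, either way round: its centre within 10 mm lengthwise and 5 mm sideways of the cradle's middle, 46 to 54 mm above the table, in line within 0.12 rad (x of gauge_center in the frame of cradle between -0.01 and 0.01 m and y of gauge_center in the frame of cradle between -0.005 and 0.005 m and z of gauge_center in the frame of cradle between 0.046 and 0.054 m and angle between the x axis of gauge_center and the x axis of cradle, either way round below 0.12 rad and linear speed of gauge below 0.02 m/s); the robot touches nothing.
It fails at once if the gauge is pushed on the block with more than 25 N (contact force between gauge and guide_block above 25 N).
It fails at once if the tin is moved by more than 15 mm (distance of tin from where it was at the start of the episode above 0.015 m).
It fails at once if a wax puck is moved by more than 15 mm (distance of wax_a from where it was at the start of the episode above 0.015 m).
It fails at once if a wax puck is moved by more than 15 mm (distance of wax_b from where it was at the start of the episode above 0.015 m).
It also fails if it takes over 72 s, if anything falls off the work surface, if the arm or the gripper's body presses on something with over 40 N, if the wrist force passes 120 N, or if a joint passes its speed limit or range.

### The arm

A 6-joint arm with a two-finger parallel gripper is mounted at the origin on the work surface. World frame = base frame: x ahead of the robot, y to its left, z up, the work surface at z = 0. Lengths are in mm, angles in rad, forces in N, time in s.
With the tool pointing down it reaches from about 350 to 875 mm from the base axis. Payload 4.2 kg.
Tool frame: the origin (TCP) lies at the very end of the fingers, on their centre line; the grasp point (between the pads) lies 19 mm behind it; z points along the fingers, y is the line along which they close (so a half turn about z gives the same grasp; the last joint's range is limited). The gripper opens to 85 mm and grips with 20 to 120 N. Pads are 22 mm wide; open, the fingers measure 114 mm over their backs; the gripper's body (76 mm by 85 mm) begins 54 mm behind the grasp point. The pads swing forward as they close: fully open they stand 13 mm farther back than shut.
Start: joints at [1.505, 0.385, 0.008, 0, -1.194, -0.259], TCP at [199.417, 592.311, 231.312] pointing down, gripper open.
Joint ranges: [-3.14, 3.14], [-1.21, 2.06], [-1.07, 1.41], [-3.16, 2.05], [-2.99, -0.16], [-3.1, 3.1]. Speed limits (rad/s): [2.79, 2.79, 3.14, 3.14, 3.14, 3.14].

### API

Orientations are given as a unit quaternion [x, y, z, w].
In Python, from bench import arm gives the robot as it stands.
- The arm moves only by the tool servo_tool, never from a script. Its argument "rows" is a list that holds one entry, the list of rows, each a list of 7 numbers: the finger opening in mm, from 0 to 85.4, then the shift along the tool's x, y, z in mm, then the turn, a rotation vector about the tool's x, y, z in rad. A call has 1 to 10 rows; each row is the pose to reach, as a shift and turn from the pose commanded when the call began, along the tool's axes at that moment; what a row does not reach only later rows make up. A row lasts 1/8 s, in which the tool goes at most 62.5 mm and 10.7 degrees, less where a joint would pass 70% of its speed; a pose out of reach is approached as far as the arm can. A call with a gripper value outside its range is refused whole. The fingers move at their own pace and stop on an object; the grip force is fixed at half the most. Time passes only in rows, so rows that repeat a pose let the fingers close. It gives the time, the measured TCP pose, the force, the opening and the grip force at its end, in the units of the state.
- arm.read_state(): the state, without advancing time (a new reading comes with each control period).
- arm.get_image(name): name is "side" or "top"; returns the picture (480x640x3 uint8, red, green, blue); there is no depth.
- arm.camera_params(name): a dict with "intrinsics" (3x3 intrinsics, pixels), "R" (3x3) and "t" (3): a world point X has camera coordinates R X + t. Camera axes: x right, y down, z forward; pixel columns grow to the right and rows downward; lengths in mm; the calibration is good to about 2 mm. A picture is of the moment at which its call begins. camera_params takes no time and is no camera call.
- arm.job_done(): hands the job in; it is judged then, once.
The state is a dict: "clock": time; "joints": joint angles; "joint_vel": joint speeds; "joint_efforts": joint torques, N m; "position": TCP position; "ee_rot": TCP orientation; "contact_force": force on the tool from outside, world axes, zero at the start; "wrist_torque": the same for the moment, N m; "gripper_width": finger opening in mm; "grasp_force": force on a finger pad.
Only numpy, scipy, OpenCV 4.12 (cv2) and the standard library are available. Lean on these libraries where they do the work, as an engineer would, in place of code of your own. Each camera call takes 0.05 s, during which the arm holds its last target. There are 200 camera calls.

## Working session

There is one attempt and no reset: what is moved stays moved. The work goes in short steps, Python scripts to look and compute and a tool call to move; the robot and the scene stay as the last step left them, time stands still between calls to the robot, and variables do not carry over. Pictures are saved under pics/ and viewed, at most 10 in all, crops included, and the job is handed in when it is done.

Besides the shell and the picture viewer there is one more tool, called after "Call:" as a command line: name --argument value ..., lists and objects as JSON in quotes. servo_tool: Moves the arm, as the interface text tells. Its arguments: {"type":"object","properties":{"rows":{"type":"array"}},"required":["rows"]}

```bash
mkdir -p pics; ls
python3 - <<'E'
from bench import arm
import cv2,numpy as np
np.set_printoptions(precision=4,suppress=True)
for n in("top","side"):
    cv2.imwrite(f"pics/{n}0.png",arm.get_image(n)[:,:,::-1])
    p=arm.camera_params(n);print(n,p)
print(arm.read_state())
E
```

```text
pics
top {'intrinsics': array([[461.9403,   0.    , 320.7312],
       [  0.    , 461.9403, 234.2422],
       [  0.    ,   0.    ,   1.    ]]), 'R': array([[ 0.0146, -0.9997,  0.0175],
       [-0.9879, -0.0172, -0.1542],
       [ 0.1545, -0.015 , -0.9879]]), 't': array([-80.188 , 548.3647, 814.3264])}
side {'intrinsics': array([[531.18  ,   0.    , 317.7432],
       [  0.    , 531.18  , 235.531 ],
       [  0.    ,   0.    ,   1.    ]]), 'R': array([[ 0.8287, -0.5597, -0.0085],
       [-0.3825, -0.5552, -0.7386],
       [ 0.4086,  0.6153, -0.6741]]), 't': array([-498.5581,  239.8482,  882.8464])}
{'clock': 0.1, 'joints': array([ 1.5046,  0.3855,  0.0068, -0.0004, -1.194 , -0.2586]), 'joint_vel': array([ 0.0021, -0.001 ,  0.0031,  0.0023,  0.0001,  0.0015]), 'joint_efforts': array([ -0.0004, -39.3318,  18.8931,   4.1981,  -0.0026,   0.    ]), 'position': array([199.2839, 591.8588, 230.3416]), 'ee_rot': array([ 0.9868, -0.1618, -0.0001,  0.001 ]), 'contact_force': array([ 0.2451, -0.2162,  1.3658]), 'wrist_torque': array([-0.0033,  0.0273,  0.0095]), 'grasp_force': 0.0, 'gripper_width': 85.4208557140938}
```

View pics/top0.png

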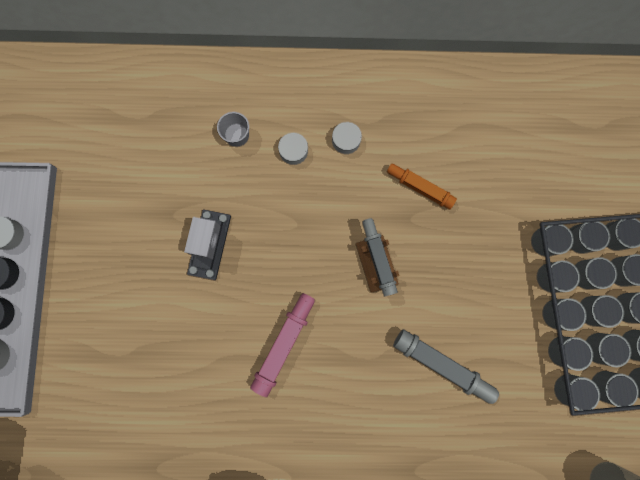

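View pics/side0.png

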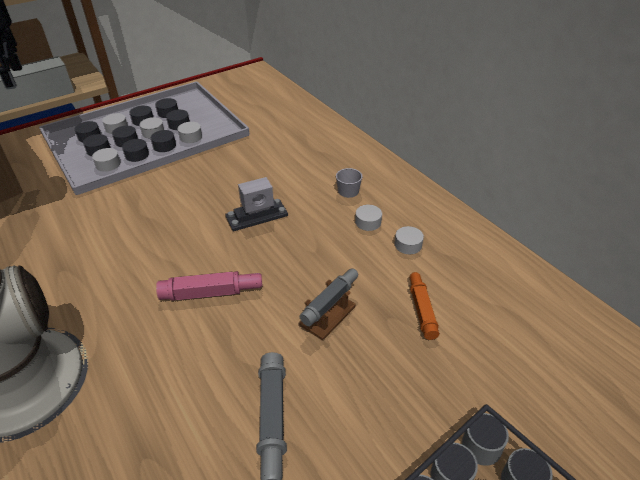

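Top view: the block is at about (208,244), with its foot long axis near vertical. The cradle with the grey gauge is at (378,262), with the thin go end at (369,222) and the no-go end at (389,290). The tin is at (233,128) and the wax pucks at (293,148) and (347,137). The large grey gauge at (445,367) and the orange and pink ones are distractors. Next I'll measure the block and gauge precisely.

```bash
cat > h.py <<'E'
import numpy as np,cv2
from bench import arm
np.set_printoptions(precision=3,suppress=True)
def ray(n,uv,z):
    p=arm.camera_params(n);R,t=p["R"],p["t"];C=-R.T@t
    uv=np.atleast_2d(np.float64(uv))
    d=(R.T@np.linalg.inv(p["intrinsics"])@np.c_[uv,np.ones(len(uv))].T).T
    return C+d*((z-C[2])/d[:,2])[:,None]
def proj(n,X):
    p=arm.camera_params(n);q=p["intrinsics"]@(p["R"]@np.atleast_2d(X).T+p["t"][:,None]);return (q[:2]/q[2]).T
E
python3 - <<'E'
from h import *
im=cv2.imread("pics/top0.png");s=cv2.imread("pics/side0.png")
a=cv2.resize(im[200:290,175:245],None,fx=6,fy=6,interpolation=cv2.INTER_CUBIC)   # 420x540
b=cv2.resize(im[210:300,345:405],None,fx=6,fy=6,interpolation=cv2.INTER_CUBIC) # 360x540
cv2.imwrite("pics/c1.png",np.hstack([a,b]))
a=cv2.resize(s[170:235,220:295],None,fx=5,fy=5,interpolation=cv2.INTER_CUBIC)
b=cv2.resize(s[265:340,290:365],None,fx=5,fy=5,interpolation=cv2.INTER_CUBIC)
c=np.zeros((375,750,3),np.uint8);c[:325,:375]=a;c[:,375:]=b
cv2.imwrite("pics/c2.png",c)
E
```

```text
(no output)
```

View pics/c1.png

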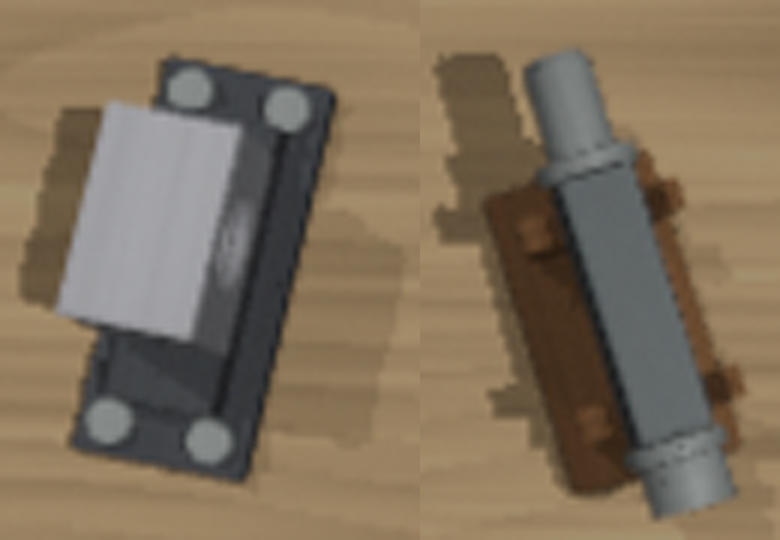

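View pics/c2.png

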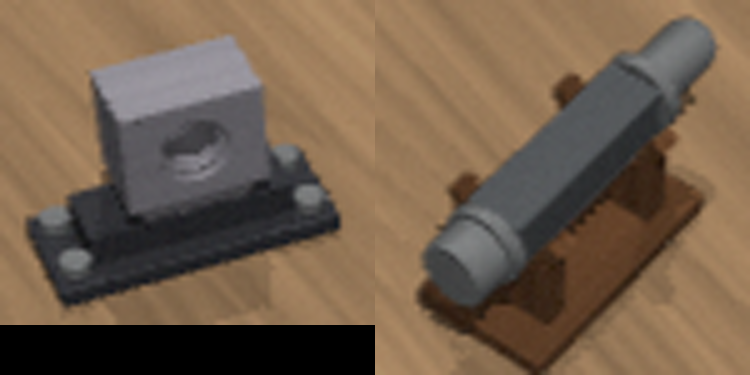

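Run:
```python
from h import *
def f(c,o,k): return (np.float64(c)+.5)/k-.5+o
def rep(nm,n,c,o,k,z):
    P=ray(n,f(c,o,k),z);e=np.roll(P,-1,0)-P
    print(nm,P.mean(0),"sides",np.linalg.norm(e,axis=1),"ang",np.degrees(np.arctan2(e[:,1],e[:,0])));return P
T=(175,200);G=(345,210)
rep("head",'top',[(108,101),(243,125),(192,340),(57,312)],T,6,85)
rep("foot",'top',[(165,57),(334,92),(245,482),(72,447)],T,6,10)
rep("handle",'top',[(142,178),(213,165),(292,428),(220,447)],G,6,62)
rep("cradle",'top',[(65,200),(220,150),(320,445),(152,492)],G,6,10)
S=(220,170);H=(290,265)
rep("headS",'side',[(93,72),(233,38),(262,88),(122,122)],S,5,85)
rep("footS",'side',[(28,217),(68,305),(340,230),(285,145)],S,5,10)
rep("handleS",'side',[(477-375,203),(620-375,60),(665-375,93),(525-375,245)],H,5,62)
# bore mouth centre in side view, mid-recess ellipse, z=60
print("mouth",ray('side',f((195,150),S,5),60))
# tips
print("nogo",ray('side',f((457-375,275),H,5),50))
```

```text
head [536.13  141.845  85.   ] sides [40.474 64.826 40.249 63.71 ] ang [-99.203 169.688  79.214 -10.114]
foot [531.882 142.385  10.   ] sides [ 55.883 127.719  55.876 128.087] ang [-100.849  169.914   79.528  -10.085]
handle [ 501.188 -179.923   62.   ] sides [21.989 82.384 22.401 83.943] ang [ -78.59  -163.619  105.491   16.046]
cradle [ 500.877 -178.729   10.   ] sides [52.818 99.217 55.651 96.749] ang [ -71.094 -161.635  106.295   16.707]
headS [536.854 141.008  85.   ] sides [62.911 38.903 61.485 38.366] ang [ -11.754 -101.532  167.715   80.606]
footS [530.118 138.806  10.   ] sides [ 63.913 124.463  66.669 122.358] ang [-101.247  -11.058   80.596  170.22 ]
handleS [ 503.169 -183.025   62.   ] sides [84.381 22.624 85.727 24.882] ang [  18.567  -80.19  -160.056   97.523]
mouth [[532.957 123.449  60.   ]]
nogo [[ 443.565 -198.931   50.   ]]
```

Head centre is at (536,142), bore axis at about 79.9°, and the gauge is at (501,-180) at 16.3°. Side lengths match the given sizes. Next is a helper that converts a target pose into tool-axis shifts.

```bash
cat >> h.py <<'E'
from scipy.spatial.transform import Rotation as Ro
def to(xyz,yaw):
    "shift and turn in tool axes to TCP xyz, tool down, tool x at yaw deg"
    s=arm.read_state();R=Ro.from_quat(s["ee_rot"])
    a=np.radians(yaw);c,n=np.cos(a),np.sin(a)
    T=Ro.from_matrix(np.array([[c,n,0],[n,-c,0],[0,0,-1]]))
    print("clk",round(s["clock"],2),"pos",s["position"],"F",s["contact_force"],"w",round(s["gripper_width"],1))
    print("shift",R.inv().apply(np.array(xyz)-s["position"]),"turn",(R.inv()*T).as_rotvec())
E
python3 -c "
from h import *
to((501.2,-179.9,180),-163.7)"
```

```text
clk 0.1 pos [199.284 591.859 230.342] F [ 0.245 -0.216  1.366] w 85.4
shift [532.494 634.89   51.617] turn [ 0.001 -0.002  2.532]
```

Call:
servo_tool --rows '[[[85,40,48,0,0,0,0.18],[85,80,95,0,0,0,0.36],[85,120,143,0,0,0,0.54],[85,160,190,0,0,0,0.72],[85,200,238,0,0,0,0.9],[85,240,286,0,0,0,1.08],[85,280,334,0,0,0,1.26],[85,320,381,0,0,0,1.44],[85,360,429,0,0,0,1.62],[85,400,477,0,0,0,1.8]]]'

```text
clock: 1.35
position: [426.5, 10.6, 231.4]
ee_rot: [-0.484, 0.875, 0.0, 0.0]
contact_force: [1.5, 1.3, -0.5]
gripper_width: 84.8
grasp_force: 0.0
```

```bash
python3 -c "
from h import *
to((501.2,-179.9,140),-163.7)"
```

```text
clk 1.35 pos [426.49   10.612 231.418] F [ 1.518  1.308 -0.468] w 84.8
shift [ 121.851 -164.414   91.4  ] turn [-0.     0.001  0.727]
```

Call:
servo_tool --rows '[[[85,31,-41,10,0,0,0.18],[85,61,-82,25,0,0,0.36],[85,91,-123,45,0,0,0.54],[85,122,-164,70,0,0,0.727],[85,122,-164,91,0,0,0.727],[85,122,-164,91,0,0,0.727],[85,122,-164,91,0,0,0.727]]]'

```text
clock: 2.22
position: [501.9, -177.2, 141.1]
ee_rot: [-0.145, 0.989, -0.0, 0.0]
contact_force: [0.3, -0.5, -1.1]
gripper_width: 85.2
grasp_force: 0.0
```

```bash
python3 -c "
from h import *
to((501.2,-179.9,32),-163.7)
cv2.imwrite('pics/t1.png',cv2.resize(arm.get_image('top')[140:360,270:480,::-1],None,fx=2.7,fy=2.7))
cv2.imwrite('pics/s1.png',cv2.resize(arm.get_image('side')[200:380,220:460,::-1],None,fx=3,fy=3))"
```

```text
clk 2.23 pos [ 501.95  -177.173  141.072] F [ 0.273 -0.48  -1.088] w 85.2
shift [  1.594  -2.329 109.072] turn [-0.001  0.001  0.006]
```

View pics/s1.png

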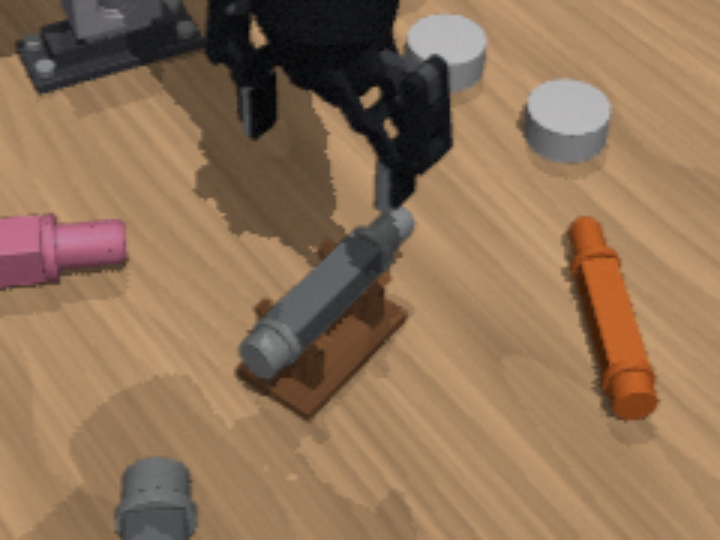

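The open fingers straddle the gauge in line with it, at crop (255,120) and (395,190). Descending.

Call:
servo_tool --rows '[[[85,1.6,-2.3,30,0,0,0.006],[85,1.6,-2.3,60,0,0,0.006],[85,1.6,-2.3,85,0,0,0.006],[85,1.6,-2.3,102,0,0,0.006],[85,1.6,-2.3,109,0,0,0.006],[85,1.6,-2.3,109,0,0,0.006]]]'

```text
clock: 3.08
position: [501.1, -179.8, 31.9]
ee_rot: [-0.142, 0.99, -0.0, 0.0]
contact_force: [0.5, 0.5, 0.4]
gripper_width: 85.1
grasp_force: 0.0
```

```bash
python3 -c "
from h import *
to((501.2,-179.9,32),-163.7)"
```

```text
clk 3.08 pos [ 501.147 -179.803   31.853] F [0.541 0.498 0.427] w 85.1
shift [-0.024 -0.109 -0.147] turn [-0.     0.001  0.   ]
```

Call:
servo_tool --rows '[[[40,0,0,0,0,0,0],[30,0,0,0,0,0,0],[26,0,0,0,0,0,0],[24,0,0,0,0,0,0],[20,0,0,0,0,0,0],[10,0,0,0,0,0,0],[5,0,0,0,0,0,0],[5,0,0,0,0,0,0]]]'

```text
clock: 4.08
position: [500.9, -180.0, 31.8]
ee_rot: [-0.142, 0.99, -0.0, 0.0]
contact_force: [-1.3, 2.1, 5.2]
gripper_width: 23.0
grasp_force: 59.6
```

```bash
python3 -c "
from h import *
to((501.2,-179.9,32),-163.7)
s=arm.read_state();print(s['grasp_force'],s['wrist_torque'],s['ee_rot'])"
```

```text
clk 4.08 pos [ 500.877 -180.035   31.829] F [-1.286  2.089  5.206] w 23.0
shift [-0.347  0.039 -0.171] turn [-0.  0. -0.]
59.64943706989288 [0.556 0.355 0.058] [-0.142  0.99  -0.     0.   ]
```

Call:
servo_tool --rows '[[[5,0,0,-10,0,0,0],[5,0,0,-30,0,0,0],[5,0,0,-60,0,0,0],[5,0,0,-90,0,0,0],[5,0,0,-100,0,0,0],[5,0,0,-100,0,0,0]]]'

```text
clock: 4.82
position: [500.4, -180.0, 131.1]
ee_rot: [-0.141, 0.99, 0.0, 0.0]
contact_force: [-0.7, 0.1, -4.1]
gripper_width: 23.3
grasp_force: 58.9
```

```bash
python3 -c "
from h import *
to((514.2,18.6,131),-100.1)
s=arm.read_state();print(s['wrist_torque'])"
```

```text
clk 4.83 pos [ 500.402 -179.976  131.122] F [-0.719  0.076 -4.1  ] w 23.3
shift [-68.759 186.801   0.211] turn [ 0.     0.    -1.111]
[ 0.029  0.037 -0.003]
```

Call:
servo_tool --rows '[[[5,-8,22,0,0,0,-0.13],[5,-18,50,0,0,0,-0.3],[5,-29,78,0,0,0,-0.47],[5,-40,109,0,0,0,-0.64],[5,-51,138,0,0,0,-0.81],[5,-60,163,0,0,0,-0.97],[5,-66,179,0,0,0,-1.07],[5,-69,187,0,0,0,-1.111],[5,-69,187,0,0,0,-1.111],[5,-69,187,0,0,0,-1.111]]]'

```text
clock: 6.08
position: [514.2, 18.2, 130.8]
ee_rot: [-0.642, 0.767, 0.0, -0.001]
contact_force: [-0.0, -0.0, -3.2]
gripper_width: 23.1
grasp_force: 59.0
```

```bash
python3 -c "
from h import *
to((514.2,18.6,42),-100.1)
t=arm.get_image('top');s=arm.get_image('side')
cv2.imwrite('pics/t2r.png',t[:,:,::-1]);cv2.imwrite('pics/s2r.png',s[:,:,::-1])"
```

```text
clk 6.08 pos [514.202  18.154 130.846] F [-0.025 -0.039 -3.184] w 23.1
shift [-0.486 -0.01  88.846] turn [ 0.001 -0.001 -0.001]
```

Call:
servo_tool --rows '[[[5,-0.5,0,25,0,0,0],[5,-0.5,0,55,0,0,0],[5,-0.5,0,78,0,0,0],[5,-0.5,0,89,0,0,0],[5,-0.5,0,89,0,0,0],[5,-0.5,0,89,0,0,0]]]'

```text
clock: 6.92
position: [515.6, 19.4, 43.3]
ee_rot: [-0.642, 0.766, -0.0, 0.001]
contact_force: [-0.1, -0.4, -2.5]
gripper_width: 23.4
grasp_force: 59.1
```

```bash
python3 -c "
from h import *
to((514.2,18.6,41.8),-100.1)
t=arm.get_image('top');s=arm.get_image('side')
cv2.imwrite('pics/t3.png',t[:,:,::-1]);cv2.imwrite('pics/s3.png',s[:,:,::-1])
a=cv2.resize(t[200:300,175:275,::-1],None,fx=4,fy=4,interpolation=cv2.INTER_CUBIC)
b=cv2.resize(s[170:270,200:300,::-1],None,fx=4,fy=4,interpolation=cv2.INTER_CUBIC)
cv2.imwrite('pics/c3.png',np.hstack([a,b]))"
```

```text
clk 6.92 pos [515.555  19.382  43.272] F [-0.147 -0.367 -2.505] w 23.4
shift [1.008 1.2   1.469] turn [-0.002  0.001  0.   ]
```

View pics/c3.png

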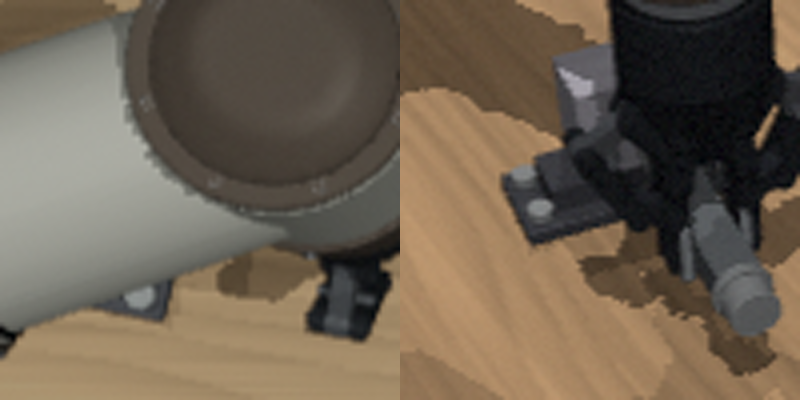

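The arm hides the mouth. In the side view the no-go face is visible at about crop (755,318), so I'll use it to check the camera-to-robot offset.

```bash
python3 -c "
from h import *
print(ray('side',[(200+354.5/4,170+317/4)],60))
to((514.2,18.6,41.8),-100.1)
s=cv2.imread('pics/s3.png')
cv2.imwrite('pics/c4.png',cv2.resize(s[215:265,260:310],None,fx=10,fy=10,interpolation=cv2.INTER_CUBIC))"
```

```text
[[505.276 -43.455  60.   ]]
clk 7.03 pos [515.431  19.434  43.345] F [-0.334  0.75  -2.569] w 23.2
shift [1.038 1.07  1.542] turn [-0.002  0.001  0.   ]
```

View pics/c4.png

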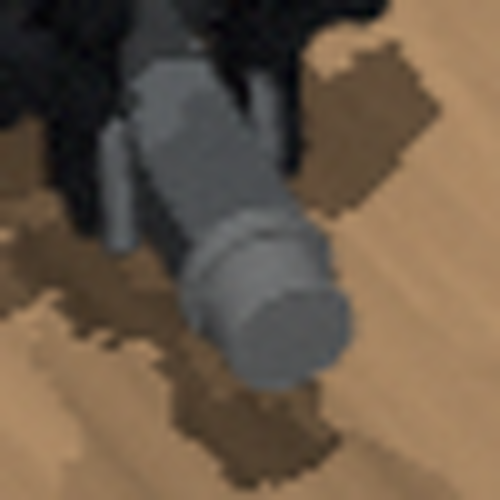

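Call:
servo_tool --rows '[[[5,1,1.7,1.5,0,0,0],[5,1,1.7,1.5,0,0,0],[5,-6,1.7,1.5,0,0,0],[5,-13,1.7,1.5,0,0,0],[5,-17,1.7,1.5,0,0,0],[5,-17,1.7,1.5,0,0,0]]]'

```text
clock: 7.78
position: [516.1, 36.8, 40.8]
ee_rot: [-0.643, 0.766, -0.0, 0.0]
contact_force: [-0.6, -0.7, -3.5]
gripper_width: 23.3
grasp_force: 59.1
```

```bash
cat >> h.py <<'E'
def bf(H=(536.1,141.7),yaw=79.9):
    "TCP and force in head frame: a (bore x), b (along bore)"
    s=arm.read_state();t=np.radians(yaw);b=np.array([np.cos(t),np.sin(t)]);a=np.array([b[1],-b[0]])
    p=s["position"];d=p[:2]-np.array(H);F=s["contact_force"]
    q=Ro.from_quat(s["ee_rot"]).apply([1,0,0])
    z=Ro.from_quat(s["ee_rot"]).apply([0,0,1])
    print("clk %.2f a %.2f b %.2f z %.2f | Fa %.1f Fb %.1f Fz %.1f | yaw %.2f tilt a %.4f b %.4f w %.1f"%(s["clock"],d@a,d@b,p[2],F[:2]@a,F[:2]@b,F[2],np.degrees(np.arctan2(q[1],q[0])),z[:2]@a,z[:2]@b,s["gripper_width"]),"T",s["wrist_torque"])
E
python3 -c "
from h import *
bf()"
```

```text
clk 7.78 a -1.29 b -106.80 z 40.78 | Fa -0.4 Fb -0.8 Fz -3.5 | yaw -100.04 tilt a 0.0001 b 0.0001 w 23.3 T [-0.026  0.071 -0.001]
```

Call:
servo_tool --rows '[[[5,0,0,0,0,0,0],[5,0,0,0,0,0,0]]]'

```text
clock: 8.02
position: [515.9, 36.1, 40.8]
ee_rot: [-0.642, 0.767, 0.0, -0.0]
contact_force: [-0.1, 0.8, -3.1]
gripper_width: 23.0
grasp_force: 59.1
```

```bash
python3 -c "
from h import *
bf()
for i in range(4): arm.get_image('top'); bf()"
```

```text
clk 8.03 a -1.40 b -107.48 z 40.76 | Fa -0.3 Fb 0.7 Fz -3.1 | yaw -100.09 tilt a -0.0002 b -0.0001 w 23.0 T [ 0.046  0.021 -0.022]
clk 8.07 a -1.38 b -107.47 z 40.79 | Fa 0.3 Fb -0.2 Fz -2.9 | yaw -100.10 tilt a -0.0001 b -0.0000 w 23.2 T [-0.046  0.031 -0.024]
clk 8.12 a -1.34 b -107.48 z 40.81 | Fa -0.7 Fb 0.4 Fz -2.1 | yaw -100.10 tilt a -0.0000 b -0.0000 w 22.9 T [-0.01   0.01   0.018]
clk 8.18 a -1.32 b -107.45 z 40.84 | Fa -0.1 Fb 0.1 Fz -2.3 | yaw -100.10 tilt a 0.0000 b 0.0000 w 23.0 T [-0.007  0.033 -0.003]
clk 8.22 a -1.34 b -107.42 z 40.82 | Fa -0.1 Fb 0.3 Fz -3.3 | yaw -100.09 tilt a 0.0000 b 0.0000 w 23.2 T [ 0.023  0.025 -0.042]
```

Call:
servo_tool --rows '[[[5,0,-0.9,-1,0,0,0],[5,-2,-0.9,-1,0,0,0],[5,-4,-0.9,-1,0,0,0],[5,-6,-0.9,-1,0,0,0],[5,-8,-0.9,-1,0,0,0],[5,-8,-0.9,-1,0,0,0]]]'

```text
clock: 8.98
position: [518.3, 44.2, 41.8]
ee_rot: [-0.642, 0.766, -0.0, 0.0]
contact_force: [-0.5, 0.6, -3.4]
gripper_width: 23.3
grasp_force: 59.1
```

```bash
python3 -c "
from h import *
bf()"
```

```text
clk 8.97 a -0.41 b -99.11 z 41.81 | Fa -0.6 Fb 0.5 Fz -3.4 | yaw -100.07 tilt a 0.0001 b 0.0000 w 23.3 T [-0.042  0.001 -0.03 ]
```

Small moves track well. Advancing through the bore mouth in small steps.

Call:
servo_tool --rows '[[[5,-1.5,0,0,0,0,0],[5,-3,0,0,0,0,0],[5,-4,0,0,0,0,0],[5,-5,0,0,0,0,0],[5,-5,0,0,0,0,0]]]'

```text
clock: 9.6
position: [519.2, 49.0, 41.8]
ee_rot: [-0.642, 0.766, -0.0, 0.0]
contact_force: [0.3, 0.2, -2.6]
gripper_width: 23.2
grasp_force: 59.1
```

```bash
python3 -c "
from h import *
bf()"
```

```text
clk 9.60 a -0.41 b -94.23 z 41.84 | Fa 0.3 Fb 0.3 Fz -2.6 | yaw -100.08 tilt a 0.0001 b 0.0001 w 23.2 T [-0.014  0.007 -0.024]
```

Call:
servo_tool --rows '[[[5,-1,0,0,0,0,0],[5,-2,0,0,0,0,0],[5,-3,0,0,0,0,0],[5,-3,0,0,0,0,0]]]'

```text
clock: 10.1
position: [519.7, 52.0, 41.8]
ee_rot: [-0.642, 0.766, -0.0, 0.0]
contact_force: [-0.7, 0.2, -3.4]
gripper_width: 23.0
grasp_force: 59.1
```

```bash
python3 -c "
from h import *
bf()"
```

```text
clk 10.10 a -0.42 b -91.23 z 41.84 | Fa -0.7 Fb 0.1 Fz -3.4 | yaw -100.07 tilt a 0.0000 b -0.0000 w 23.0 T [-0.02  -0.006 -0.029]
```

Call:
servo_tool --rows '[[[5,-1,0,0,0,0,0],[5,-2,0,0,0,0,0],[5,-3,0,0,0,0,0],[5,-4,0,0,0,0,0],[5,-4,0,0,0,0,0]]]'

```text
clock: 10.72
position: [520.4, 55.9, 41.8]
ee_rot: [-0.642, 0.766, -0.0, 0.0]
contact_force: [0.3, -0.0, -2.9]
gripper_width: 22.9
grasp_force: 59.1
```

```bash
python3 -c "
from h import *
bf()"
```

```text
clk 10.72 a -0.41 b -87.22 z 41.81 | Fa 0.3 Fb 0.1 Fz -2.9 | yaw -100.08 tilt a 0.0001 b 0.0001 w 22.9 T [-0.029  0.051 -0.018]
```

Call:
servo_tool --rows '[[[5,-1.5,0,0,0,0,0],[5,-3,0,0,0,0,0],[5,-4.5,0,0,0,0,0],[5,-6,0,0,0,0,0],[5,-7.5,0,0,0,0,0],[5,-9,0,0,0,0,0],[5,-9,0,0,0,0,0]]]'

```text
clock: 11.6
position: [522.0, 64.8, 41.8]
ee_rot: [-0.642, 0.766, -0.0, 0.0]
contact_force: [0.9, 0.5, -3.8]
gripper_width: 23.3
grasp_force: 59.1
```

```bash
python3 -c "
from h import *
bf()"
```

```text
clk 11.60 a -0.41 b -78.20 z 41.82 | Fa 0.8 Fb 0.6 Fz -3.8 | yaw -100.07 tilt a 0.0001 b 0.0000 w 23.3 T [-0.086 -0.014 -0.024]
```

Free run in the bore. The collar should seat near b = -68, so I'll go to -71 and then make small steps.

Call:
servo_tool --rows '[[[5,-1.5,0,0,0,0,0],[5,-3,0,0,0,0,0],[5,-4.5,0,0,0,0,0],[5,-6,0,0,0,0,0],[5,-7,0,0,0,0,0],[5,-7,0,0,0,0,0]]]'

```text
clock: 12.35
position: [523.2, 71.6, 41.8]
ee_rot: [-0.642, 0.766, -0.0, 0.0]
contact_force: [-0.4, 0.1, -3.1]
gripper_width: 23.7
grasp_force: 59.1
```

```bash
python3 -c "
from h import *
bf()"
```

```text
clk 12.35 a -0.42 b -71.25 z 41.81 | Fa -0.4 Fb 0.1 Fz -3.1 | yaw -100.08 tilt a 0.0000 b -0.0000 w 23.7 T [-0.024  0.005  0.021]
```

Call:
servo_tool --rows '[[[5,-0.5,0,0,0,0,0],[5,-1,0,0,0,0,0],[5,-1.5,0,0,0,0,0],[5,-2,0,0,0,0,0],[5,-2,0,0,0,0,0]]]'

```text
clock: 12.98
position: [523.5, 73.6, 41.8]
ee_rot: [-0.642, 0.766, 0.0, -0.0]
contact_force: [-0.6, -0.5, -2.4]
gripper_width: 23.2
grasp_force: 59.1
```

```bash
python3 -c "
from h import *
bf()"
```

```text
clk 12.97 a -0.44 b -69.27 z 41.81 | Fa -0.5 Fb -0.6 Fz -2.4 | yaw -100.08 tilt a -0.0000 b 0.0000 w 23.2 T [-0.054  0.033  0.05 ]
```

Call:
servo_tool --rows '[[[5,-0.5,0,0,0,0,0],[5,-1,0,0,0,0,0],[5,-1,0,0,0,0,0]]]'

```text
clock: 13.35
position: [523.7, 74.6, 41.8]
ee_rot: [-0.642, 0.766, -0.0, 0.0]
contact_force: [0.6, -0.4, -3.4]
gripper_width: 23.2
grasp_force: 59.1
```

Call:
servo_tool --rows '[[[5,-0.4,0,0,0,0,0],[5,-0.8,0,0,0,0,0],[5,-0.8,0,0,0,0,0]]]'

```text
clock: 13.72
position: [523.7, 75.1, 41.8]
ee_rot: [-0.642, 0.767, -0.0, -0.0]
contact_force: [-0.3, -1.5, -3.2]
gripper_width: 23.0
grasp_force: 59.1
```

```bash
python3 -c "
from h import *
bf()"
```

```text
clk 13.72 a -0.50 b -67.78 z 41.81 | Fa 0.0 Fb -1.5 Fz -3.2 | yaw -100.09 tilt a -0.0002 b -0.0003 w 23.0 T [-0.43  -0.074 -0.01 ]
```

Call:
servo_tool --rows '[[[5,-0.4,0,0,0,0,0],[5,-0.8,0,0,0,0,0],[5,-0.8,0,0,0,0,0]]]'

```text
clock: 14.1
position: [523.6, 75.3, 41.8]
ee_rot: [-0.642, 0.767, -0.0, -0.001]
contact_force: [0.2, -5.3, -1.9]
gripper_width: 23.1
grasp_force: 59.1
```

```bash
python3 -c "
from h import *
bf()"
```

```text
clk 14.10 a -0.64 b -67.60 z 41.80 | Fa 1.1 Fb -5.2 Fz -1.9 | yaw -100.12 tilt a -0.0008 b -0.0012 w 23.1 T [-1.476 -0.228 -0.115]
```

Seated: 5 N axial force, and b stopped at -67.6. Holding briefly, then withdrawing.

Call:
servo_tool --rows '[[[5,0,0,0,0,0,0],[5,0,0,0,0,0,0],[5,3,0,0,0,0,0],[5,8,0,0,0,0,0],[5,15,0,0,0,0,0],[5,23,0,0,0,0,0],[5,32,0,0,0,0,0],[5,41,0,0,0,0,0],[5,45,0,0,0,0,0],[5,45,0,0,0,0,0]]]'

```text
clock: 15.35
position: [516.0, 31.4, 41.8]
ee_rot: [-0.642, 0.767, -0.0, 0.0]
contact_force: [-0.3, 0.4, -1.9]
gripper_width: 23.3
grasp_force: 59.1
```

```bash
python3 -c "
from h import *
bf()"
```

```text
clk 15.35 a -0.41 b -112.09 z 41.82 | Fa -0.4 Fb 0.4 Fz -1.9 | yaw -100.12 tilt a 0.0000 b -0.0000 w 23.3 T [ 0.016 -0.027  0.034]
```

Call:
servo_tool --rows '[[[5,0,0,-25,0,0,0],[5,0,0,-60,0,0,0],[5,0,0,-85,0,0,0],[5,-30,0,-90,0,0,0],[5,-70,0,-90,0,0,0],[5,-110,0,-90,0,0,0],[5,-150,0,-90,0,0,0],[5,-190,0,-90,0,0,0],[5,-218,0,-90,0,0,0],[5,-218,0,-90,0,0,0]]]'

```text
clock: 16.6
position: [554.3, 248.6, 131.3]
ee_rot: [-0.643, 0.766, 0.0, 0.0]
contact_force: [-0.4, -0.3, -3.9]
gripper_width: 23.1
grasp_force: 59.3
```

Call:
servo_tool --rows '[[[5,0,0,0,0,0,0],[5,0,0,20,0,0,0],[5,0,0,50,0,0,0],[5,0,0,75,0,0,0],[5,0,0,88,0,0,0],[5,0,0,88,0,0,0],[5,0,0,88,0,0,0]]]'

```text
clock: 17.48
position: [555.1, 246.7, 45.0]
ee_rot: [-0.642, 0.766, -0.0, 0.001]
contact_force: [0.4, 0.6, -2.0]
gripper_width: 23.0
grasp_force: 59.3
```

```bash
python3 -c "
from h import *
bf()
cv2.imwrite('pics/t5.png',arm.get_image('top')[150:350,100:320,::-1])
s=arm.get_image('side');cv2.imwrite('pics/c5.png',cv2.resize(s[120:260,180:340,::-1],None,fx=4,fy=4,interpolation=cv2.INTER_CUBIC))"
```

```text
clk 17.48 a 0.27 b 106.70 z 45.00 | Fa 0.3 Fb 0.7 Fz -2.0 | yaw -100.08 tilt a 0.0017 b 0.0015 w 23.0 T [ 0.007 -0.014 -0.033]
```

View pics/c5.png

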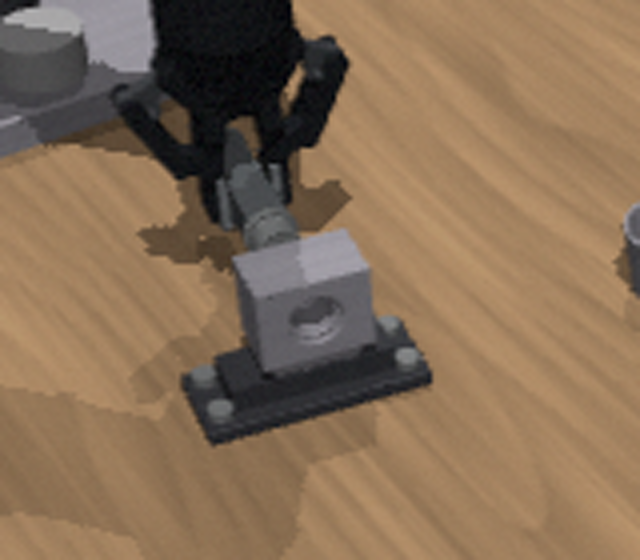

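The gauge is behind the far mouth, in line, and the tin is well away. Correcting a and z, then approaching.

Call:
servo_tool --rows '[[[5,0,0.7,3.2,0,0,0],[5,0,0.7,3.2,0,0,0],[5,6,0.7,3.2,0,0,0],[5,12,0.7,3.2,0,0,0],[5,16,0.7,3.2,0,0,0],[5,16,0.7,3.2,0,0,0],[5,16,0.7,3.2,0,0,0]]]'

```text
clock: 18.45
position: [550.9, 230.8, 40.7]
ee_rot: [-0.642, 0.767, -0.0, 0.0]
contact_force: [0.3, 0.6, -3.1]
gripper_width: 23.0
grasp_force: 59.3
```

```bash
python3 -c "
from h import *
bf()"
```

```text
clk 18.45 a -1.05 b 90.36 z 40.69 | Fa 0.2 Fb 0.7 Fz -3.1 | yaw -100.08 tilt a 0.0003 b 0.0002 w 23.0 T [ 0.009 -0.014  0.02 ]
```

Call:
servo_tool --rows '[[[5,0,-0.6,-1.1,0,0,0],[5,0,-0.6,-1.1,0,0,0],[5,1.5,-0.6,-1.1,0,0,0],[5,3,-0.6,-1.1,0,0,0],[5,4.5,-0.6,-1.1,0,0,0],[5,4.5,-0.6,-1.1,0,0,0]]]'

```text
clock: 19.2
position: [550.5, 226.0, 41.7]
ee_rot: [-0.642, 0.767, 0.0, -0.0]
contact_force: [-0.1, 0.0, -3.4]
gripper_width: 23.3
grasp_force: 59.3
```

Call:
servo_tool --rows '[[[5,0.7,0,0,0,0,0],[5,1.4,0,0,0,0,0],[5,2,0,0,0,0,0],[5,2,0,0,0,0,0]]]'

```text
clock: 19.7
position: [550.2, 224.2, 41.7]
ee_rot: [-0.642, 0.767, 0.0, -0.0]
contact_force: [0.3, -0.5, -2.9]
gripper_width: 23.2
grasp_force: 59.3
```

```bash
python3 -c "
from h import *
bf()"
```

```text
clk 19.70 a -0.61 b 83.74 z 41.71 | Fa 0.4 Fb -0.4 Fz -2.9 | yaw -100.09 tilt a -0.0001 b -0.0000 w 23.2 T [ 0.013  0.03  -0.012]
```

Call:
servo_tool --rows '[[[5,0.5,-0.1,0,0,0,0],[5,1,-0.1,0,0,0,0],[5,1.5,-0.1,0,0,0,0],[5,1.5,-0.1,0,0,0,0]]]'

```text
clock: 20.2
position: [550.0, 222.8, 41.7]
ee_rot: [-0.642, 0.767, -0.0, -0.0]
contact_force: [0.5, 0.2, -3.5]
gripper_width: 23.5
grasp_force: 59.3
```

```bash
python3 -c "
from h import *
bf()"
```

```text
clk 20.20 a -0.49 b 82.24 z 41.70 | Fa 0.4 Fb 0.3 Fz -3.5 | yaw -100.09 tilt a -0.0000 b -0.0000 w 23.5 T [-0.041  0.039  0.021]
```

Inside the recess with no contact yet; the floor is expected near b = 80.4.

Call:
servo_tool --rows '[[[5,0.5,0,0,0,0,0],[5,1,0,0,0,0,0],[5,1.4,0,0,0,0,0],[5,1.4,0,0,0,0,0]]]'

```text
clock: 20.7
position: [549.8, 221.3, 41.7]
ee_rot: [-0.642, 0.767, -0.0, -0.0]
contact_force: [0.1, 0.6, -3.0]
gripper_width: 22.8
grasp_force: 59.3
```

Call:
servo_tool --rows '[[[5,0.4,0,0,0,0,0],[5,0.8,0,0,0,0,0],[5,0.8,0,0,0,0,0]]]'

```text
clock: 21.08
position: [549.9, 221.1, 41.8]
ee_rot: [-0.642, 0.767, 0.0, 0.0]
contact_force: [-0.3, 1.9, -3.7]
gripper_width: 23.3
grasp_force: 59.2
```

```bash
python3 -c "
from h import *
bf()"
```

```text
clk 21.07 a -0.37 b 80.55 z 41.81 | Fa -0.6 Fb 1.9 Fz -3.7 | yaw -100.09 tilt a 0.0005 b 0.0009 w 23.3 T [ 0.523  0.079 -0.064]
```

Call:
servo_tool --rows '[[[5,0.4,0,0,0,0,0],[5,0.8,0,0,0,0,0],[5,1.2,0,0,0,0,0],[5,1.2,0,0,0,0,0]]]'

```text
clock: 21.58
position: [550.0, 220.9, 42.0]
ee_rot: [-0.642, 0.767, 0.0, 0.001]
contact_force: [-1.6, 6.2, -4.4]
gripper_width: 23.2
grasp_force: 59.1
```

```bash
python3 -c "
from h import *
bf()"
```

```text
clk 21.57 a -0.26 b 80.43 z 41.95 | Fa -2.7 Fb 5.8 Fz -4.4 | yaw -100.09 tilt a 0.0014 b 0.0027 w 23.2 T [ 1.751  0.27  -0.157]
```

Call:
servo_tool --rows '[[[5,0.4,0,0,0,0,0],[5,0.4,0,0,0,0,0],[5,0.4,0,0,0,0,0],[5,0.4,0,0,0,0,0]]]'

```text
clock: 22.08
position: [550.0, 220.9, 42.0]
ee_rot: [-0.642, 0.767, 0.0, 0.002]
contact_force: [-1.1, 7.3, -3.7]
gripper_width: 23.0
grasp_force: 59.1
```

Call:
servo_tool --rows '[[[5,0,0,0,0,0,0],[5,0,0,0,0,0,0],[5,0,0,0,0,0,0],[5,0,0,0,0,0,0],[5,0,0,0,0,0,0],[5,0,0,0,0,0,0],[5,0,0,0,0,0,0],[5,0,0,0,0,0,0]]]'

```text
clock: 23.08
position: [550.0, 220.9, 42.0]
ee_rot: [-0.642, 0.767, 0.0, 0.002]
contact_force: [-1.2, 6.9, -3.3]
gripper_width: 22.9
grasp_force: 59.1
```

```bash
python3 -c "
from h import *
bf()"
```

```text
clk 23.07 a -0.21 b 80.38 z 42.01 | Fa -2.4 Fb 6.5 Fz -3.3 | yaw -100.09 tilt a 0.0017 b 0.0033 w 22.9 T [ 1.968  0.4   -0.189]
```

About 7 N held for over 1 s at full recess depth (b = 80.4). Backing out and lifting.

Call:
servo_tool --rows '[[[5,-2,0,0,0,0,0],[5,-6,0,0,0,0,0],[5,-14,0,0,0,0,0],[5,-24,0,0,0,0,0],[5,-30,0,0,0,0,0],[5,-30,0,-25,0,0,0],[5,-30,0,-60,0,0,0],[5,-30,0,-95,0,0,0],[5,-30,0,-100,0,0,0],[5,-30,0,-100,0,0,0]]]'

```text
clock: 24.32
position: [553.9, 248.4, 140.7]
ee_rot: [-0.642, 0.767, 0.0, -0.001]
contact_force: [0.3, -0.3, -3.6]
gripper_width: 23.4
grasp_force: 59.5
```

```bash
python3 -c "
from h import *
bf();to((500.7,-180,141),-163.7)"
```

```text
clk 24.32 a -1.17 b 108.19 z 140.74 | Fa 0.3 Fb -0.3 Fz -3.6 | yaw -100.11 tilt a -0.0015 b -0.0006 w 23.4 T [-0.037  0.085 -0.09 ]
clk 24.32 pos [553.925 248.42  140.744] F [ 0.264 -0.307 -3.638] w 23.4
shift [431.112 -22.789  -0.049] turn [ 0.001 -0.001  1.11 ]
```

Call:
servo_tool --rows '[[[5,30,-2,0,0,0,0.07],[5,75,-4,0,0,0,0.2],[5,122,-7,0,0,0,0.32],[5,170,-9,0,0,0,0.44],[5,218,-12,0,0,0,0.56],[5,266,-14,0,0,0,0.68],[5,314,-17,0,0,0,0.8],[5,360,-19,0,0,0,0.92],[5,400,-21,0,0,0,1.04],[5,425,-23,0,0,0,1.1]]]'

```text
clock: 25.58
position: [501.0, -175.4, 139.5]
ee_rot: [-0.145, 0.989, 0.001, -0.002]
contact_force: [-0.2, -0.2, -3.6]
gripper_width: 23.3
grasp_force: 59.4
```

Call:
servo_tool --rows '[[[5,0,0,0,0,0,0],[5,0,0,0,0,0,0],[5,0,0,0,0,0,0]]]'

```text
clock: 25.95
position: [502.7, -173.0, 141.2]
ee_rot: [-0.148, 0.989, 0.0, -0.0]
contact_force: [-0.1, -0.2, -2.8]
gripper_width: 23.0
grasp_force: 59.4
```

```bash
python3 -c "
from h import *
to((500.8,-180,60),-163.7)"
```

```text
clk 25.95 pos [ 502.737 -173.045  141.167] F [-0.131 -0.204 -2.822] w 23.0
shift [ 3.807 -6.13  81.168] turn [ 0.001 -0.001  0.012]
```

Call:
servo_tool --rows '[[[5,3.8,-6.1,10,0,0,0.012],[5,3.8,-6.1,35,0,0,0.012],[5,3.8,-6.1,60,0,0,0.012],[5,3.8,-6.1,77,0,0,0.012],[5,3.8,-6.1,81,0,0,0.012],[5,3.8,-6.1,81,0,0,0.012],[5,3.8,-6.1,81,0,0,0.012]]]'

```text
clock: 26.82
position: [501.6, -180.9, 61.5]
ee_rot: [-0.141, 0.99, -0.0, 0.001]
contact_force: [1.3, 0.1, -3.8]
gripper_width: 23.0
grasp_force: 59.3
```

```bash
python3 -c "
from h import *
to((500.8,-180,34.5),-163.7)"
```

```text
clk 26.82 pos [ 501.644 -180.864   61.482] F [ 1.283  0.077 -3.756] w 23.0
shift [ 0.611  1.084 26.98 ] turn [-0.001  0.002 -0.001]
```

Call:
servo_tool --rows '[[[5,0.6,1.1,0,0,0,0],[5,0.6,1.1,6,0,0,0],[5,0.6,1.1,12,0,0,0],[5,0.6,1.1,18,0,0,0],[5,0.6,1.1,22,0,0,0],[5,0.6,1.1,25,0,0,0],[5,0.6,1.1,26.5,0,0,0],[5,0.6,1.1,26.5,0,0,0]]]'

```text
clock: 27.82
position: [500.2, -179.9, 34.2]
ee_rot: [-0.141, 0.99, -0.0, -0.0]
contact_force: [-0.7, 0.1, -4.1]
gripper_width: 23.5
grasp_force: 59.3
```

```bash
python3 -c "
from h import *
to((500.8,-180,32),-163.7)"
```

```text
clk 27.82 pos [ 500.156 -179.925   34.182] F [-0.656  0.135 -4.076] w 23.5
shift [-0.598 -0.251  2.182] turn [-0.    -0.    -0.002]
```

Call:
servo_tool --rows '[[[5,-0.6,-0.2,1,0,0,0],[5,-0.6,-0.2,1.8,0,0,0],[5,-0.6,-0.2,2.3,0,0,0],[5,-0.6,-0.2,2.3,0,0,0]]]'

```text
clock: 28.32
position: [500.8, -180.0, 31.9]
ee_rot: [-0.141, 0.99, -0.0, 0.0]
contact_force: [0.1, 0.2, -2.7]
gripper_width: 23.0
grasp_force: 59.3
```

```bash
python3 -c "
from h import *
to((500.8,-180,32),-163.7)"
```

```text
clk 28.32 pos [ 500.759 -179.953   31.93 ] F [ 0.068  0.201 -2.713] w 23.0
shift [-0.026 -0.056 -0.07 ] turn [-0.     0.    -0.002]
```

Call:
servo_tool --rows '[[[5,0,0,0.3,0,0,0],[5,0,0,0.3,0,0,0],[30,0,0,0.3,0,0,0],[45,0,0,0.3,0,0,0],[65,0,0,0.3,0,0,0],[85,0,0,0.3,0,0,0],[85,0,0,0.3,0,0,0],[85,0,0,0.3,0,0,0],[85,0,0,-5,0,0,0],[85,0,0,-15,0,0,0]]]'

```text
clock: 29.58
position: [500.6, -180.0, 47.2]
ee_rot: [-0.141, 0.99, 0.0, -0.0]
contact_force: [-0.7, -0.2, 0.5]
gripper_width: 85.2
grasp_force: 0.0
```

Call:
servo_tool --rows '[[[85,0,0,-25,0,0,0],[85,0,0,-60,0,0,0],[85,0,0,-100,0,0,0],[85,0,0,-140,0,0,0],[85,180,0,-150,0,0,0],[85,180,0,-150,0,0,0],[85,180,0,-150,0,0,0],[85,180,0,-150,0,0,0]]]'

```text
clock: 30.58
position: [324.7, -230.5, 198.0]
ee_rot: [-0.14, 0.99, -0.0, 0.001]
contact_force: [0.5, 0.4, 0.0]
gripper_width: 84.9
grasp_force: 0.0
```

```bash
python3 -c "
from h import *
to((500.8,-180,32),-163.7)
t=arm.get_image('top');s=arm.get_image('side')
a=cv2.resize(t[210:300,330:420,::-1],(400,400),interpolation=cv2.INTER_CUBIC)
b=cv2.resize(s[260:350,285:375,::-1],(400,400),interpolation=cv2.INTER_CUBIC)
cv2.imwrite('pics/c6.png',np.hstack([a,b]))"
```

```text
clk 30.57 pos [ 324.715 -230.46   197.964] F [0.534 0.429 0.037] w 84.9
shift [-182.908   -0.1    166.256] turn [-0.     0.002 -0.004]
```

View pics/c6.png

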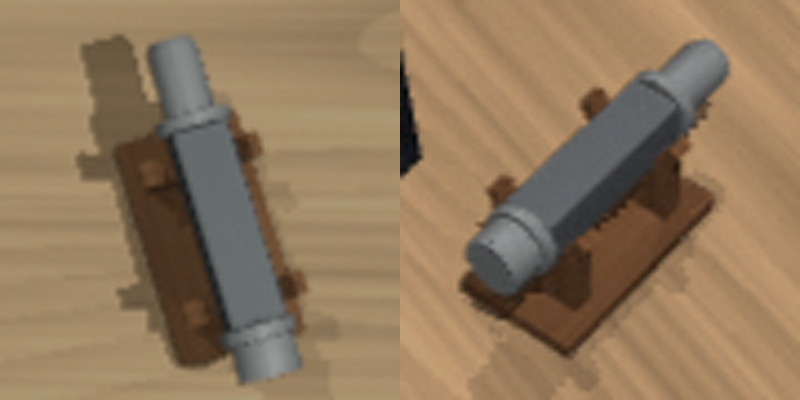

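The gauge lies level in its cradle as at the start (handle centre at about crop (228,222)), and the arm is clear.

```bash
python3 -c "
from bench import arm
print(arm.job_done())"
```

```text
the job is handed in; nothing more can be done
None
```

I checked the bore with both ends of the gauge and handed the job in; no verdict came back. The go end seated fully home at about 5 N, the no-go end was held in the recess at about 7 N for over a second without entering, and the gauge is back in its cradle.

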